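# Hold a battery pack against its spring contact

### The arm

A 6-joint arm with a two-finger parallel gripper is mounted at the origin on the work surface. World frame = base frame: x ahead of the robot, y to its left, z up, the work surface at z = 0. Lengths are in m, angles in rad, forces in N, time in s.
With the tool pointing down it reaches from about 0.35 to 0.975 m from the base axis. Payload 4.9 kg.
Tool frame: the origin (TCP) lies at the very end of the fingers, on their centre line; the grasp point (between the pads) lies 19 mm behind it; z points along the fingers, y is the direction in which the jaws open and shut (so a half turn about z gives the same grasp; the last joint's range is limited). The gripper opens to 85 mm and grips with 20 to 120 N. Pads are 22 mm wide; open, the fingers measure 114 mm over their backs; the gripper's body (76 mm by 85 mm) begins 54 mm behind the grasp point. The pads swing forward as they close: fully open they stand 13 mm farther back than shut.
Start: joints at [-1.376, 0.053, 1.613, -0, 1.476, -0.119], TCP at [0.193, -0.594, 0.231] pointing down, gripper open.
Joint ranges: [-3.01, 3.01], [-1.01, 2.22], [0.06, 2.58], [-1.02, 4.17], [0.09, 2.62], [-3.14, 3.14]. Speed limits (rad/s): [2.57, 2.57, 3.14, 3.14, 3.14, 3.14].

### API

Orientations are given as a unit quaternion [w, x, y, z].
In Python, from plant import monitor, eyes, manip gives the robot as it stands.
- The arm moves only by the tool step_arm, never from a script. Its argument "motion" is a list of rows, each a list of 7 numbers: the shift along the world's x, y, z scaled (see below), then the turn, a rotation vector about the world's x, y, z scaled (see below), then the closure in counts, from 0 (fully open) to 255 (shut). In form: [[x, y, z, ax, ay, az, grip], ...]. A call has 1 to 10 rows; each row is the pose to reach, as a shift and turn from the pose commanded when the call began; what a row does not reach only later rows make up. The controller multiplies each number of a shift by 0.5 m and each number of a turn by 1.5 rad. A row lasts 1/10 s, in which the tool goes at most 50 mm and 8.59 degrees, less where a joint would pass 70% of its speed; a pose out of reach is approached as far as the arm can. A call with a number of a shift or a turn outside -1 to 1 is refused whole. A call with a gripper value outside its range is refused whole. The fingers move at their own pace and stop on an object; the grip force is fixed at half the most. Time passes only in rows, so rows that repeat a pose let the fingers close. It gives the time, the measured TCP pose, the force and the opening at its end, in the units of the state.
- monitor.state(): the state, without advancing time (a new reading comes with each control period).
- eyes.grab_frame(name): name is "scene" or "side" or "wrist"; returns a dict with "pixels" (420x560x3 uint8, red, green, blue), "mtx" (3x3 intrinsics, pixels), "rvec" (rotation vector, rad) and "tvec" (3), from world to camera coordinates, as OpenCV has them; the wrist camera has in their place "hand_eye" (4x4, takes a point from camera to tool coordinates, whose origin is the TCP and whose axes are the flange's). Camera axes: x right, y down, z forward; pixel columns grow to the right and rows downward; lengths in m; the calibration is good to about 2 mm. A picture is of the moment at which its call begins: read the wrist's pose just before it. There is no depth.
- manip.job_done(): hands the job in, once; it reports no verdict.
Trained networks look in the newest picture that a camera, given by its name, has taken for a name from the list of things; names that differ only in an ending like _2 or _b are one class to them, and where a whole thing is asked for, a point or a joint stands for the part that bears it (a point fixed in the world has none). Each returns a list of dicts, best first, with "p" (0 to 1); they miss things now and then, are a little off and sometimes report something else, mostly with a low value. They report only what shows in the picture. A call takes as long as a camera call.
- eyes.look_for(name, camera): "box" ([centre column, centre row, width, height] in pixels, round what is visible of it).
- eyes.pinpoint(name, camera): "uv" ([column, row] in pixels: a listed point, or the origin of a listed thing).
The state is a dict: "time": time; "joint_pos": joint angles; "joint_vel": joint speeds; "joint_efforts": joint torques, N m; "tool_pos": TCP position; "tool_rot": TCP orientation; "contact_force": force on the tool from outside, world axes, zero at the start; "ft_torque": the same for the moment, N m; "gripper_width": opening from 0.0 (shut) to 1.0 (fully open).
Only numpy, scipy, OpenCV 4.12 (cv2) and the standard library are available. Lean on these libraries where they do the work, as an engineer would, in place of code of your own. Each camera call takes 0.05 s, during which the arm holds its last target.

### The job

Stand the tall battery pack upright on the floor of the green housing's battery bay, with its terminal block facing the sprung contact plate, then press it against the plate with a steady push of about 10 N, so that the plate yields about half its travel and never bottoms out, so I can screw in the retaining bar behind it. Finish while still holding it pressed like that: do not let go. Leave the other things on the bench where they are.

Things in the scene. Friction and masses are not known exactly. Their poses are not given: they have to be found in the camera images.
- pack: The tall battery pack: grey plastic block 50 (its x) x 44 (its y) x 80 mm high, about 0.4 kg, standing upright and loose. Origin at the centre of its underside, z up. On its +x face a black terminal block with three brass strips, 24 wide x 24 high, sticking out 8 mm, centred 45 mm above the underside. Grasp across the 44 mm width, near the top.
- pack_terminal (a point): Centre of the front face of the pack's terminal block: 33 mm along the pack's x from its axis, 45 mm above its underside.
- housing: Green plastic half-shell of an appliance, fixed to the bench: 200 (its x) x 124 mm, floor 6 mm thick, outer walls 30 mm high, low handle loop (21 mm high) out to x = -144 mm. Origin at the centre of its underside on the bench, z up. The battery bay runs along its x in the middle; the contact plate stands at the bay's +x end, so pushing along +x presses it. Screw posts at x = -14, y = +-45, 30 mm high.
- bay_seat (a point): Point on the bay floor (7, 0, 6 mm in the housing's frame; same axes) where the pack's origin is when it stands in the bay just touching the unpressed plate. The bay lies between two rails 54 mm apart, from x = -90 to +35 mm in the housing's frame, tops 26 mm above the bench. A green bracket wall behind the plate (60 mm wide, x = 72 to 82 mm) is 80 mm high.
- contact_plate (a joint): How far the contact plate is pressed in, m: 0 free, 0.022 bottomed out. It slides along the housing's +x on a coil spring of 900 N/m without preload, so 0.011 (half travel) is about 10 N.
- plate_face (a point): Centre of the contact plate's front face; moves with the plate. Unpressed it is at x = 40, y = 0, z = 52 mm in the housing's frame. The plate is bare aluminium, 46 wide x 44 high x 4 mm thick.
- old_pack: Bystander: the worn-out pack, same grey plastic and 50 x 44 mm plan but only 46 mm high and without a terminal block. Origin at the centre of its underside.
- retaining_bar: Bystander: flat aluminium bar 106 x 12 x 6 mm lying on the bench. Origin at the centre of its underside.
- tape: Bystander: black roll of tape lying flat, 60 mm across, 18 mm high. Origin at the centre of its underside.
- screwdriver: Bystander: screwdriver with a black handle lying on the bench.
- multimeter: Bystander: black multimeter 140 x 75 x 40 mm lying on its back. Origin at the centre of its underside.
- spray: Bystander: white spray can, 52 mm across, 160 mm high, standing. Origin at the centre of its underside.

How it is judged:
By the outcome, as a careful person would: the job done as asked, in the order asked, and still so for the second after the job is handed in, while the arm keeps its last pose, push and grip.
It also fails if it takes over 48 s, if anything falls off the work surface, if the arm or the gripper's body presses on something with over 40 N, if the wrist force passes 120 N, or if a joint passes its speed limit or range.

## Working session

There is one attempt and no reset: what is moved stays moved. The work goes in short steps, Python scripts to look and compute and a tool call to move; the robot and the scene stay as the last step left them, time stands still between calls to the robot, and variables do not carry over. Pictures are saved under pics/ and viewed, and the job is handed in when it is done.

Besides the shell and the picture viewer there is one more tool, called by a JSON object that holds its "api" and its "payload", one argument or row to a line. step_arm: Moves the arm, as the interface text tells. Its arguments: {"type":"object","properties":{"motion":{"type":"array","items":{"type":"array","items":{"type":"number"}}}},"required":["motion"]}

```bash
ls; mkdir -p pics; python3 - <<'E'
from plant import monitor, eyes, manip
import cv2
print(monitor.state())
for c in ["scene","side","wrist"]:
    f=eyes.grab_frame(c); cv2.imwrite(f"pics/a_{c}.png",f["pixels"][:,:,::-1])
    print(c,{k:v for k,v in f.items() if k!="pixels"})
    for n in ["pack","pack_terminal","housing","bay_seat","plate_face"]:
        try: print(n,[(x['uv'],round(x['p'],2)) for x in eyes.pinpoint(n,c)][:2], [(x['box'],round(x['p'],2)) for x in eyes.look_for(n,c)][:2] if n!="bay_seat" else "")
        except Exception as e: print(n,e)
print(monitor.state()["time"])
E
```

```text
pics
{'time': 0.0, 'joint_pos': array([-1.37599153e+00,  5.33728404e-02,  1.61430528e+00, -2.52083410e-06,
        1.47597960e+00, -1.19016981e-01]), 'joint_vel': array([ 0.00069539, -0.00056438,  0.00049754,  0.00030985, -0.00124138,
        0.00084896]), 'joint_efforts': array([-9.87126941e-05, -3.93672502e+01, -3.70179319e+01, -8.88870409e-05,
        7.08683452e-03,  1.17348478e-06]), 'tool_pos': array([ 0.19280328, -0.5938638 ,  0.23004636]), 'tool_rot': array([-1.03174755e-03,  9.87714178e-01,  1.56267834e-01, -4.03712050e-05]), 'contact_force': array([-0.9068796 , -0.03403808,  0.50142436]), 'ft_torque': array([-0.02581687,  0.00423443,  0.0089053 ]), 'gripper_width': 1.0003487847331545}
scene {'mtx': array([[426.67433042,   0.        , 275.74110852],
       [  0.        , 426.67433042, 215.40447007],
       [  0.        ,   0.        ,   1.        ]]), 'rvec': array([ 0.65541503,  2.48957709, -1.29499192]), 'tvec': array([ 0.41707806, -0.13350432,  1.30035374])}
pack [([241.0, 168.5], 0.97)] [([238.5, 157.2, 21.8, 29.0], 0.72)]
pack_terminal [([246.1, 159.4], 0.87)] [([239.9,
[... 731 characters left out ...]
 [([282.2, 235.7], 0.9)] 
plate_face [([288.8, 233.3], 0.71)] [([292.2, 230.1, 11.2, 11.8], 0.68)]
wrist {'mtx': array([[373.15373901,   0.        , 279.84975532],
       [  0.        , 373.15373901, 213.71829512],
       [  0.        ,   0.        ,   1.        ]]), 'hand_eye': array([[ 1.46396956e-03, -9.57139923e-01, -2.89622212e-01,
         7.38743502e-02],
       [ 9.99998887e-01,  1.48449219e-03,  1.48818681e-04,
         1.05128281e-04],
       [ 2.87501610e-04, -2.89622107e-01,  9.57141031e-01,
        -1.42241198e-01],
       [ 0.00000000e+00,  0.00000000e+00,  0.00000000e+00,
         1.00000000e+00]])}
pack [] []
pack_terminal [] []
housing [] []
bay_seat [] 
plate_face [] []
1.5
```

View pics/a_scene.png

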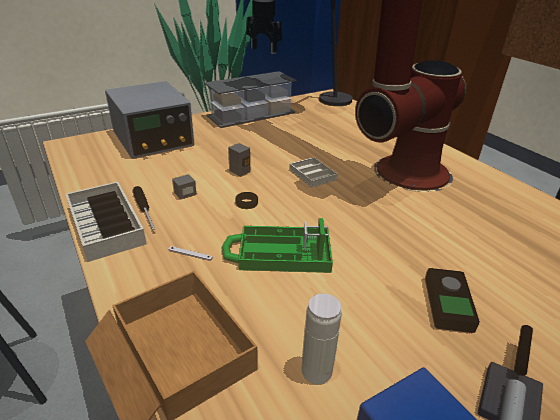

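View pics/a_side.png

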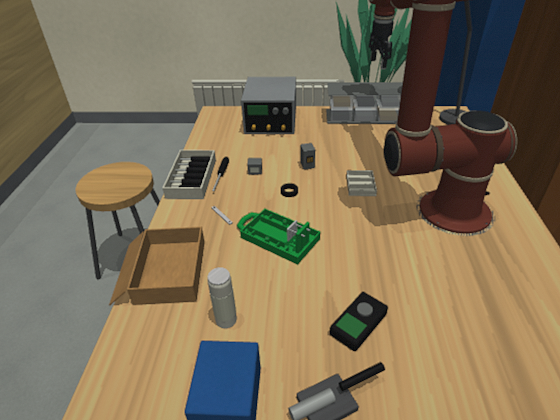

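```bash
cat > h.py <<'E'
import numpy as np, cv2
SC=(np.array([[426.67433042,0,275.74110852],[0,426.67433042,215.40447007],[0,0,1]]),np.array([0.65541503,2.48957709,-1.29499192]),np.array([0.41707806,-0.13350432,1.30035374]))
SI=(np.array([[418.83430533,0,280.94102831],[0,418.83430533,208.91579679],[0,0,1]]),np.array([0.05622932,-2.79625301,1.33213713]),np.array([0.54376632,0.00441568,1.31347425]))
def onz(cam,uv,z):
    K,r,t=cam;R=cv2.Rodrigues(r)[0];d=R.T@np.linalg.inv(K)@np.array([uv[0],uv[1],1.]);c=-R.T@t
    return c+d*(z-c[2])/d[2]
def tri(u1,u2):
    P=[c[0]@np.hstack([cv2.Rodrigues(c[1])[0],c[2][:,None]]) for c in(SC,SI)]
    X=cv2.triangulatePoints(P[0],P[1],np.array(u1,float),np.array(u2,float))[:,0];return X[:3]/X[3]
def proj(cam,X): return cv2.projectPoints(np.array(X,float).reshape(-1,1,3),cam[1],cam[2],cam[0],None)[0][:,0]
E
python3 - <<'E'
from h import *
np.set_printoptions(precision=4,suppress=True)
D={'pack':([241,168.5],[308.3,167.9],0),'term':([246.1,159.4],[308.6,160],.045),'housing':([281.4,252.3],[279.2,238.7],0),'seat':([289.7,250.3],[282.2,235.7],.006),'plate':([304.7,233],[288.8,233.3],.052)}
for k,(a,b,z) in D.items(): print(k,tri(a,b),onz(SC,a,z),onz(SI,b,z))
for c in (SC,SI): print(-cv2.Rodrigues(c[1])[0].T@c[2])
E
```

```text
pack [ 0.4581 -0.244   0.0021] [ 0.4522 -0.2618  0.    ] [ 0.4573 -0.2332  0.    ]
term [ 0.4574 -0.2127  0.0508] [ 0.4503 -0.2296  0.045 ] [ 0.457  -0.2154  0.045 ]
housing [ 0.5431  0.1322 -0.0084] [0.5475 0.138  0.    ] [ 0.5423  0.1441 -0.    ]
seat [0.5333 0.1484 0.0117] [0.5312 0.1471 0.006 ] [0.5337 0.1374 0.006 ]
plate [0.512  0.1774 0.0611] [0.5013 0.1586 0.052 ] [0.5122 0.1768 0.052 ]
[0.9468 0.7743 0.6219]
[0.4706 1.0434 0.8431]
```

The scene view shows the pack at (240,158), the housing at (278,247) with its plate and bracket at the right end (~(312,235)), the old pack at (184,186) and tape at (246,200). The side view agrees: pack (308,157), housing (280,234). I'll move the wrist camera over the pack, turning the tool x towards the terminal side (+y).

{"api": "step_arm", "payload": {
  "motion": [
    [0.53,0.69,0.14,0,0,0.84,0],
    [0.53,0.69,0.14,0,0,0.84,0],
    [0.53,0.69,0.14,0,0,0.84,0],
    [0.53,0.69,0.14,0,0,0.84,0],
    [0.53,0.69,0.14,0,0,0.84,0],
    [0.53,0.69,0.14,0,0,0.84,0],
    [0.53,0.69,0.14,0,0,0.84,0],
    [0.53,0.69,0.14,0,0,0.84,0],
    [0.53,0.69,0.14,0,0,0.84,0],
    [0.53,0.69,0.14,0,0,0.84,0]
  ]
}}

```text
time: 2.5
tool_pos: [0.4604, -0.2462, 0.3028]
tool_rot: [0.001, 0.704, 0.711, 0.001]
contact_force: [0.1, -1.3, 0.1]
gripper_width: 0.998
```

```bash
cat >> h.py <<'E'
from scipy.spatial.transform import Rotation as Rn
def wcam(s,f):
    q=s['tool_rot'];T=np.eye(4);T[:3,:3]=Rn.from_quat([q[1],q[2],q[3],q[0]]).as_matrix();T[:3,3]=s['tool_pos']
    C=np.linalg.inv(T@f['hand_eye']);return (f['mtx'],cv2.Rodrigues(C[:3,:3])[0][:,0],C[:3,3])
E
cat > look.py <<'E'
import sys
from h import *
from plant import monitor, eyes
np.set_printoptions(precision=4,suppress=True)
s=monitor.state();f=eyes.grab_frame("wrist");cam=wcam(s,f)
import pickle;pickle.dump(cam,open(sys.argv[1]+'.pkl','wb'))
cv2.imwrite(f"pics/{sys.argv[1]}.png",f["pixels"][:,:,::-1])
print(s['time'],s['tool_pos'],s['tool_rot'],s['contact_force'],s['gripper_width'],s['joint_pos'])
for a in sys.argv[2:]:
    n,z=a.split(':')
    for x in eyes.pinpoint(n,"wrist")[:2]: print(n,x['uv'],round(x['p'],2),onz(cam,x['uv'],float(z)))
E
python3 look.py b pack:0 pack_terminal:.045
```

```text
2.5 [ 0.4604 -0.2462  0.3028] [0.0011 0.7036 0.7106 0.0009] [ 0.1406 -1.2727  0.0697] 0.9975008407974079 [-0.6345 -0.2301  1.7602  0.0014  1.609  -0.6444]
pack [278.2, 166.0] 0.62 [ 0.4594 -0.2474  0.    ]
pack_terminal [272.9, 144.7] 0.69 [ 0.4536 -0.2171  0.045 ]
pack_terminal [441.3, 132.6] 0.21 [ 0.6307 -0.2026  0.045 ]
```

View pics/b.png

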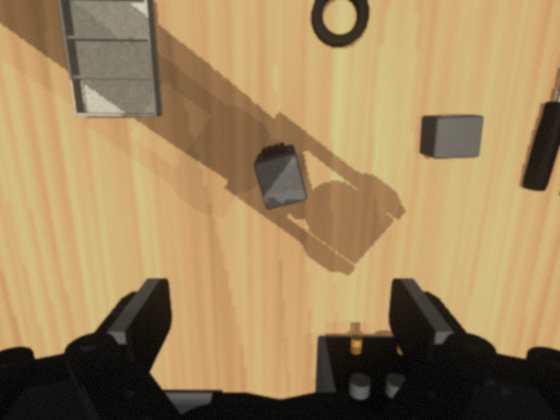

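```bash
python3 - <<'E'
import cv2
i=cv2.imread('pics/b.png')[120:230,220:330]
i=cv2.convertScaleAbs(i,alpha=1.8,beta=10)
cv2.imwrite('pics/b_z.png',cv2.resize(i,None,fx=5,fy=5,interpolation=cv2.INTER_CUBIC))
E
```

```text
(no output)
```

View pics/b_z.png

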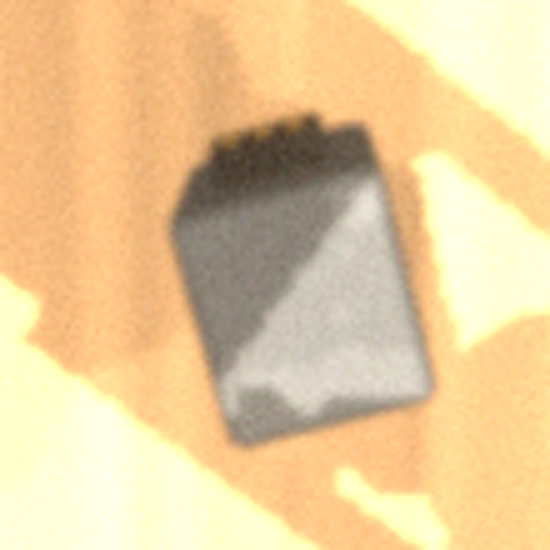

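```bash
python3 - <<'E'
from h import *; import pickle
np.set_printoptions(precision=4,suppress=True)
cam=pickle.load(open('b.pkl','rb'))
P=np.array([onz(cam,(220+u/5,120+v/5),.08) for u,v in [(175,222),(378,182),(432,392),(242,445)]])
print(P)
for a,b in [(0,1),(1,2),(2,3),(3,0)]:
    d=P[b]-P[a];print(np.linalg.norm(d),np.degrees(np.arctan2(d[1],d[0])))
print(P.mean(0))
q=Rn.from_quat([.7036,.7106,.0009,.0011]).as_matrix();print(q, np.degrees(np.arctan2(q[1,0],q[0,0])))
E
```

```text
[[ 0.4366 -0.2326  0.08  ]
 [ 0.4763 -0.2243  0.08  ]
 [ 0.4882 -0.2665  0.08  ]
 [ 0.4499 -0.2781  0.08  ]]
0.04056785422441582 11.789250205769719
0.0438613396591724 -74.24595268359656
0.04004074521869694 -163.23322847733476
0.04737605216818966 106.28167626805597
[ 0.4628 -0.2504  0.08  ]
[[-0.0099  0.9999  0.0028]
 [ 1.      0.0099 -0.0003]
 [-0.0003  0.0028 -1.    ]] 90.56717604645445
```

The wrist view shows the pack's top at (276,181) with the terminal towards the image top, and the corners give yaw ≈105°, centre ≈(0.462,-0.250). That agrees with the networks (terminal predicted (0.454,-0.218), reported (0.4536,-0.2171)). Next I descend and grip.

{"api": "step_arm", "payload": {
  "motion": [
    [0.003,-0.007,-0.1,0,0,0.17,0],
    [0.003,-0.007,-0.2,0,0,0.17,0],
    [0.003,-0.007,-0.3,0,0,0.17,0],
    [0.003,-0.007,-0.37,0,0,0.17,0],
    [0.003,-0.007,-0.43,0,0,0.17,0],
    [0.003,-0.007,-0.48,0,0,0.17,0],
    [0.003,-0.007,-0.516,0,0,0.17,0],
    [0.003,-0.007,-0.516,0,0,0.17,0]
  ]
}}

```text
time: 3.45
tool_pos: [0.4561, -0.2526, 0.0397]
tool_rot: [-0.004, 0.611, 0.791, -0.0]
contact_force: [0.5, -0.1, -1.2]
gripper_width: 1.0
```

```bash
python3 look.py c pack_terminal:.045; python3 -c "
from plant import eyes;import cv2
cv2.imwrite('pics/c_s.png',cv2.resize(eyes.grab_frame('scene')['pixels'][100:220,180:340,::-1],None,fx=4,fy=4))"
```

```text
3.45 [ 0.4561 -0.2526  0.0397] [-0.0037  0.6115  0.7913 -0.0002] [ 0.4807 -0.075  -1.1513] 0.9998753979584704 [-0.6484  0.0148  1.9938 -0.0003  1.1404 -0.9033]
pack_terminal [294.9, 206.5] 0.62 [ 0.4529 -0.2171  0.045 ]
```

View pics/c.png

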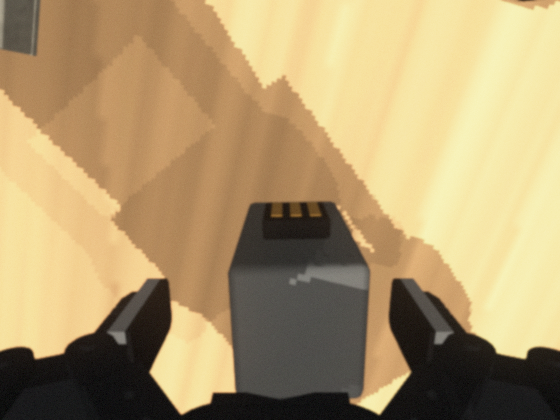

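View pics/c_s.png

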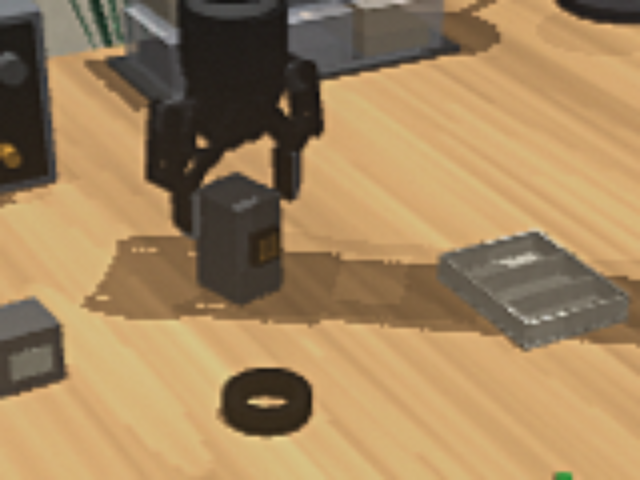

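The pack's image centre (298,~330) sits about 6 mm right of the finger centre line (280) and is square to the jaws. I'll centre the tool first, then grip.

{"api": "step_arm", "payload": {
  "motion": [
    [0.012,0.004,0.01,0,0,0,0],
    [0.012,0.004,0.01,0,0,0,0],
    [0.012,0.004,0.01,0,0,0,60],
    [0.012,0.004,0.01,0,0,0,120],
    [0.012,0.004,0.01,0,0,0,255],
    [0.012,0.004,0.01,0,0,0,255],
    [0.012,0.004,0.01,0,0,0,255],
    [0.012,0.004,0.01,0,0,0,255],
    [0.012,0.004,0.01,0,0,0,255]
  ]
}}

```text
time: 4.5
tool_pos: [0.4651, -0.2511, 0.0486]
tool_rot: [-0.0, 0.61, 0.792, -0.0]
contact_force: [-3.8, 0.7, 5.6]
gripper_width: 0.504
```

```bash
python3 look.py d pack_terminal:.045
```

```text
4.5 [ 0.4651 -0.2511  0.0486] [-0.0004  0.6103  0.7922 -0.0003] [-3.8237  0.6823  5.5882] 0.5043396293451288 [-0.6355  0.0137  1.9776 -0.0006  1.1511 -0.8933]
```

View pics/d.png

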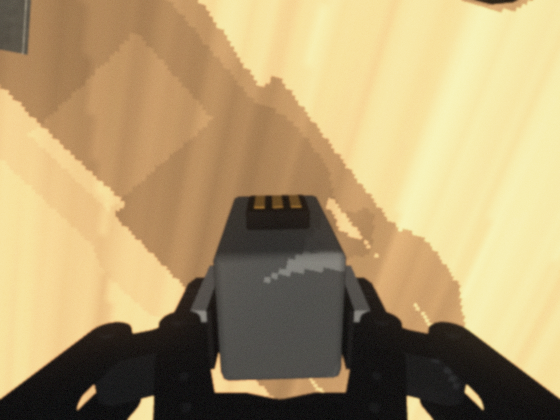

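```bash
python3 - <<'E'
from h import *; import pickle
np.set_printoptions(precision=4,suppress=True)
for p in [(240,268),(331,271),(224,247)]: print(onz(SC,p,0.0))
print('side',[onz(SI,p,0.) for p in [(242,237),(299,259),(319,240)]])
print('spray',onz(SC,(317,378),0))
cam=pickle.load(open('d.pkl','rb'))
R=Rn.from_quat([.6103,.7922,-.0003,-.0004]).as_matrix();t=np.array([.4651,-.2511,.0486])
for z,uv in [(.08,(280,255)),(.08,(281,377)),(.045,(277.5,207))]: print(R.T@(onz(cam,uv,z)-t))
E
```

```text
[0.6535 0.1406 0.    ]
[0.4856 0.2439 0.    ]
[0.6539 0.0581 0.    ]
side [array([0.653 , 0.1396, 0.    ]), array([0.4827, 0.225 , 0.    ]), array([0.4257, 0.1466, 0.    ])]
spray [0.6619 0.4456 0.    ]
[ 0.0264  0.0002 -0.0314]
[-0.0207  0.0007 -0.0314]
[ 0.0325 -0.0008  0.0036]
```

Gripped at 43 mm opening and square; TCP is 48.6 mm above the pack's underside. The housing's near edge in both cameras gives yaw ≈151° and centre ≈(0.54,0.134). Now lift, turn 46.5° and carry to a viewing pose behind the bay.

{"api": "step_arm", "payload": {
  "motion": [
    [0,0,0.06,0,0,0,255],
    [0,0,0.14,0,0,0,255],
    [0,0,0.23,0,0,0,255],
    [0,0,0.32,0,0,0.05,255],
    [0.03,0.06,0.4,0,0,0.1,255],
    [0.06,0.14,0.4,0,0,0.2,255],
    [0.09,0.22,0.4,0,0,0.3,255],
    [0.12,0.3,0.4,0,0,0.4,255],
    [0.15,0.38,0.4,0,0,0.5,255],
    [0.18,0.46,0.4,0,0,0.54,255]
  ]
}}

```text
time: 5.6
tool_pos: [0.5552, -0.0188, 0.2462]
tool_rot: [-0.001, 0.247, 0.969, 0.0]
contact_force: [1.0, -0.7, -5.0]
gripper_width: 0.505
```

{"api": "step_arm", "payload": {
  "motion": [
    [0.03,0.08,0,0,0,0,255],
    [0.06,0.16,0,0,0,0,255],
    [0.08,0.22,0,0,0,0,255],
    [0.09,0.24,0,0,0,0,255],
    [0.09,0.24,0,0,0,0,255],
    [0.09,0.24,0,0,0,0,255]
  ]
}}

```text
time: 6.2
tool_pos: [0.5999, 0.0983, 0.247]
tool_rot: [-0.001, 0.249, 0.969, -0.001]
contact_force: [0.2, -0.5, -3.9]
gripper_width: 0.505
```

```bash
python3 look.py e housing:0 bay_seat:.006 plate_face:.052 pack_terminal:.25
```

```text
6.2 [0.5999 0.0983 0.247 ] [-0.0009  0.2489  0.9685 -0.0005] [ 0.1554 -0.4753 -3.8552] 0.5051202515594075 [ 0.0404  0.0051  1.6354 -0.0005  1.5032 -1.0273]
housing [292.3, 97.6] 0.61 [0.5381 0.1462 0.    ]
housing [156.8, 389.4] 0.32 [ 0.7672 -0.1719  0.    ]
bay_seat [295.7, 94.4] 0.68 [0.537  0.1503 0.006 ]
plate_face [297.4, 54.6] 0.64 [0.5095 0.1645 0.052 ]
pack_terminal [275.9, 198.4] 0.89 [0.5661 0.1153 0.25  ]
pack_terminal [78.1, 329.2] 0.53 [0.5761 0.0125 0.25  ]
```

View pics/e.png

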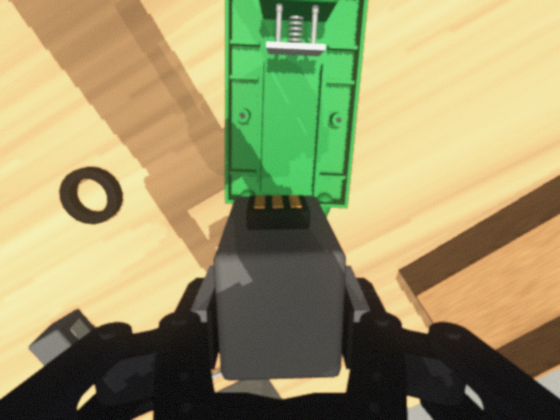

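```bash
python3 - <<'E'
import cv2
i=cv2.imread('pics/e.png')[0:215,210:380]
cv2.imwrite('pics/e_z.png',cv2.resize(i,None,fx=3.5,fy=2.75,interpolation=cv2.INTER_CUBIC))
cv2.imwrite('pics/e_z.png',cv2.resize(i,None,fx=2.75,fy=2.75,interpolation=cv2.INTER_CUBIC))
E
```

```text
(no output)
```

View pics/e_z.png

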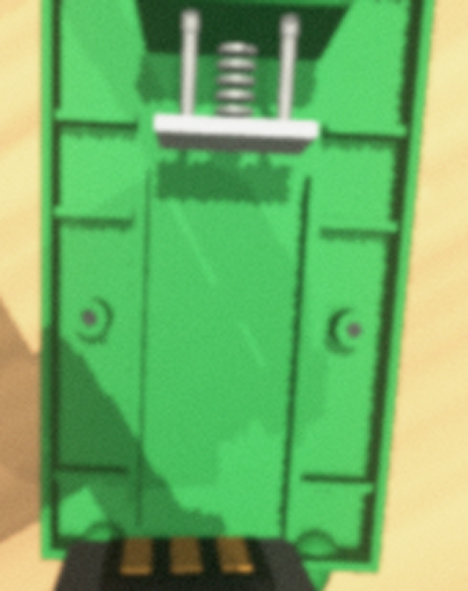

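```bash
cat > fit.py <<'E'
from h import *; import pickle
from scipy.optimize import least_squares
np.set_printoptions(precision=4,suppress=True)
def fit(cam,M,U):
    M=np.array(M,float);U=np.array(U,float)
    def w(p): c,s=np.cos(p[2]),np.sin(p[2]);return np.c_[p[0]+c*M[:,0]-s*M[:,1],p[1]+s*M[:,0]+c*M[:,1],M[:,2]]
    r=least_squares(lambda p:(proj(cam,w(p))-U).ravel(),[.54,.135,2.63],loss='soft_l1')
    return r.x,(proj(cam,w(r.x))-U)
E
python3 - <<'E'
from fit import *
cam=pickle.load(open('e.pkl','rb'))
M=[(.040,.023,.074),(.040,-.023,.074),(-.014,.045,.03),(-.014,-.045,.03),(-.1,.062,.03),(-.1,-.062,.03)]
U=[(266.4,47.6),(325.6,50.2),(242,115.3),(338,119.6),(225.3,203.6),(347.5,208)]
p,r=fit(cam,M,U);print(p,np.degrees(p[2]));print(r)
c,s=np.cos(p[2]),np.sin(p[2])
R=np.array([[c,-s],[s,c]])
print('seat',p[:2]+R@[.007,0],'plate',p[:2]+R@[.04,0])
q=Rn.from_quat([.2489,.9685,-.0005,-.0009]).as_matrix();print('toolyaw',np.degrees(np.arctan2(q[1,0],q[0,0])))
# pack terminal check in the tool frame
t=np.array([.5999,.0983,.247])
print('pack ctr in housing', R.T@((t+q@[.003,.0005,0])[:2]-p[:2]))
E
```

```text
[0.5409 0.1427 2.5971] 148.80473011007916
[[-0.2359 -0.4926]
 [-0.446  -0.3593]
 [ 0.4231  0.1918]
 [ 0.7395  0.157 ]
 [-1.1217  0.1333]
 [ 0.5952  0.8952]]
seat [0.5349 0.1463] plate [0.5067 0.1634]
toolyaw 151.1742479881852
pack ctr in housing [-0.0705  0.007 ]
```

The view shows the plate at (296,48), rails and screw posts at (242,115)/(338,120), and the rear wall corners. The six-point fit gives housing (0.541,0.143), yaw 148.8°, with residuals ≤1.1 px. Next I align above the bay, about 29 mm short of the plate.

{"api": "step_arm", "payload": {
  "motion": [
    [-0.038,0.031,-0.03,0,0,-0.014,255],
    [-0.076,0.062,-0.1,0,0,-0.028,255],
    [-0.076,0.062,-0.17,0,0,-0.028,255],
    [-0.076,0.062,-0.234,0,0,-0.028,255],
    [-0.076,0.062,-0.234,0,0,-0.028,255],
    [-0.076,0.062,-0.234,0,0,-0.028,255]
  ]
}}

```text
time: 7.05
tool_pos: [0.5624, 0.1296, 0.1316]
tool_rot: [-0.0, 0.269, 0.963, -0.0]
contact_force: [0.3, -0.3, -2.9]
gripper_width: 0.509
```

```bash
python3 look.py f plate_face:.052 pack_terminal:.126; python3 -c "
from plant import eyes;import cv2
for c,r in (('scene',(190,290,210,350)),('side',(170,280,220,350))):
    i=eyes.grab_frame(c)['pixels'][r[0]:r[1],r[2]:r[3],::-1];cv2.imwrite('pics/f_%s.png'%c,cv2.resize(i,None,fx=4,fy=4,interpolation=cv2.INTER_CUBIC))"
```

```text
7.05 [0.5624 0.1296 0.1316] [-0.0002  0.2694  0.963  -0.0001] [ 0.2978 -0.261  -2.9365] 0.5094825176398554 [ 0.0975  0.0221  1.8156  0.      1.3043 -0.9278]
plate_face [279.6, 116.1] 0.72 [0.5065 0.1634 0.052 ]
pack_terminal [275.4, 197.2] 0.88 [0.5307 0.1468 0.126 ]
```

View pics/f.png

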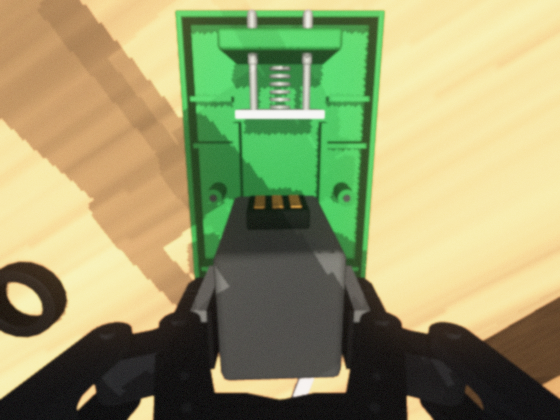

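View pics/f_scene.png

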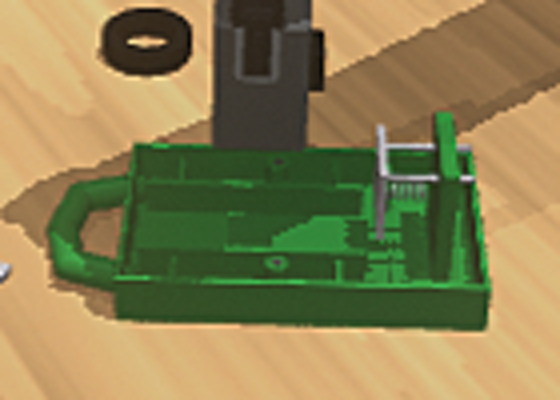

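View pics/f_side.png

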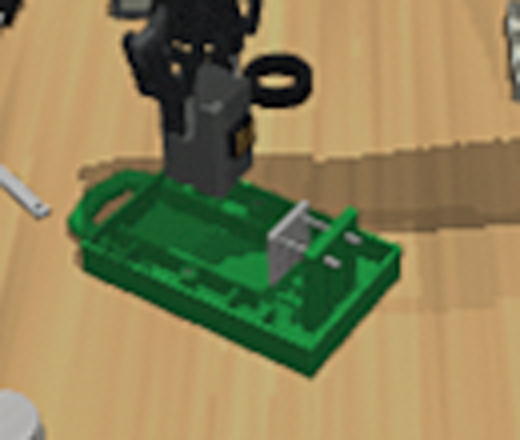

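```bash
python3 - <<'E'
from fit import *
cam=pickle.load(open('f.pkl','rb'))
M=[(.040,.023,.074),(.040,-.023,.074),(-.014,.045,.03),(-.014,-.045,.03),(.1,.062,.03),(.1,-.062,.03)]
U=[(235,118.5),(324.5,118.5),(214,197),(346.5,197),(176,11),(384.5,11)]
p,r=fit(cam,M,U);print(p,np.degrees(p[2]));print(r)
c,s=np.cos(p[2]),np.sin(p[2]);R=np.array([[c,-s],[s,c]])
q=Rn.from_quat([.2694,.963,-.0001,-.0002]).as_matrix();print('toolyaw',np.degrees(np.arctan2(q[1,0],q[0,0])))
t=np.array([.5624,.1296,.1316])
# terminal front top edge, 57mm above underside = TCP z +.0084 ; in tool
for z,uv in [(.0314,(278.5,255)),(.0314,(281,377)),(.0084,(249,208)),(.0084,(308,208)),(.0084,(278,195.5))]:
  X=onz(cam,uv,t[2]+z); print(R.T@(X[:2]-p[:2]), q.T@(X-t))
print('tcp', R.T@(t[:2]-p[:2]))
E
python3 -c "
import cv2;i=cv2.imread('pics/f.png')[180:390,200:360];cv2.imwrite('pics/f_z.png',cv2.resize(i,None,fx=2.8,fy=2.8,interpolation=cv2.INTER_CUBIC))"
```

```text
[0.5413 0.1426 2.5986] 148.8874453171349
[[ 0.7132  0.2725]
 [-0.2522  0.1798]
 [-0.6934  1.4022]
 [ 0.2851  1.2749]
 [-1.9181 -1.096 ]
 [ 1.1851 -1.345 ]]
toolyaw 148.7419883697538
[0.0015 0.0005] [ 0.0263 -0.0004 -0.0314]
[-0.0457 -0.0003] [-0.0209  0.0006 -0.0314]
[0.0106 0.0116] [ 0.0354 -0.0114 -0.0084]
[ 0.0106 -0.0104] [ 0.0354  0.0106 -0.0084]
[0.0154 0.0008] [ 0.0402 -0.0006 -0.0084]
tcp [-0.0248  0.0002]
```

View pics/f_z.png

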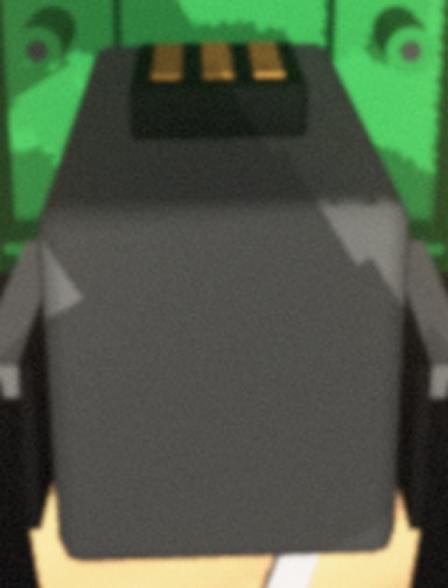

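The wrist view shows the pack square in the bay axis (terminal at (278,208), plate at (280,115)). The refit agrees with the first: housing yaw 148.9° against tool 148.7°, lateral error ~0.2 mm, pack 29 mm short of touching. Lowering to just above the floor.

{"api": "step_arm", "payload": {
  "motion": [
    [0,0,-0.05,0,0,0,255],
    [0,0,-0.1,0,0,0,255],
    [0,0,-0.13,0,0,0,255],
    [0,0,-0.146,0,0,0,255],
    [0,0,-0.146,0,0,0,255],
    [0,0,-0.146,0,0,0,255]
  ]
}}

```text
time: 7.9
tool_pos: [0.5633, 0.1301, 0.0594]
tool_rot: [0.001, 0.269, 0.963, 0.0]
contact_force: [-0.0, -0.1, -3.8]
gripper_width: 0.509
```

{"api": "step_arm", "payload": {
  "motion": [
    [0,0,-0.002,0,0,0,255],
    [0,0,-0.004,0,0,0,255],
    [0,0,-0.004,0,0,0,255]
  ]
}}

```text
time: 8.2
tool_pos: [0.5628, 0.1301, 0.0569]
tool_rot: [0.0, 0.269, 0.963, 0.0]
contact_force: [-1.1, 0.4, -3.7]
gripper_width: 0.507
```

{"api": "step_arm", "payload": {
  "motion": [
    [0,0,-0.002,0,0,0,255],
    [0,0,-0.003,0,0,0,255],
    [0,0,-0.003,0,0,0,255]
  ]
}}

```text
time: 8.5
tool_pos: [0.5624, 0.13, 0.0547]
tool_rot: [-0.0, 0.269, 0.963, -0.0]
contact_force: [-0.3, -0.0, -3.3]
gripper_width: 0.507
```

```bash
python3 look.py g plate_face:.052 pack_terminal:.051
```

```text
8.5 [0.5624 0.13   0.0547] [-0.0001  0.269   0.9631 -0.    ] [-0.298  -0.0302 -3.3142] 0.5073064077115381 [ 0.0983  0.1152  1.8588 -0.      1.1677 -0.9277]
plate_face [278.4, 126.3] 0.7 [0.507 0.163 0.052]
pack_terminal [276.6, 200.9] 0.64 [0.5318 0.1471 0.051 ]
```

View pics/g.png

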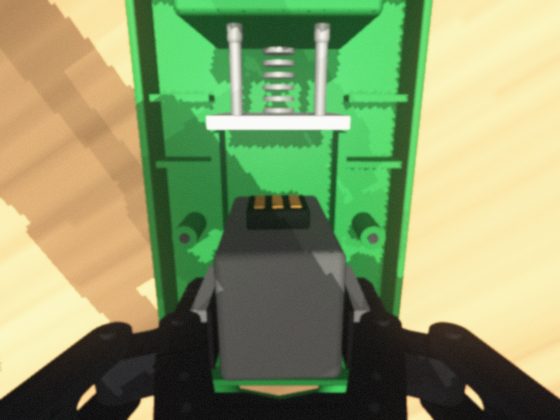

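The pack is between the rails, centred, and the plate is untouched at (279,124). The vertical force still shows the pack's weight, so the floor is not reached yet.

{"api": "step_arm", "payload": {
  "motion": [
    [0,0,-0.001,0,0,0,255],
    [0,0,-0.002,0,0,0,255],
    [0,0,-0.002,0,0,0,255]
  ]
}}

```text
time: 8.95
tool_pos: [0.5627, 0.13, 0.0546]
tool_rot: [0.0, 0.269, 0.963, -0.0]
contact_force: [-2.4, -1.6, 1.9]
gripper_width: 0.51
```

{"api": "step_arm", "payload": {
  "motion": [
    [0,0,-0.001,0,0,0,255],
    [0,0,-0.002,0,0,0,255],
    [0,0,-0.002,0,0,0,255]
  ]
}}

```text
time: 9.25
tool_pos: [0.5628, 0.1299, 0.0545]
tool_rot: [0.0, 0.269, 0.963, -0.0]
contact_force: [-6.1, -1.0, 8.2]
gripper_width: 0.508
```

Floor contact is confirmed (Fz rising ~6 N per mm). I ease off 1 mm of the down-press and advance 22 mm along the bay.

{"api": "step_arm", "payload": {
  "motion": [
    [0,0,0.002,0,0,0,255],
    [-0.008,0.005,0.002,0,0,0,255],
    [-0.018,0.011,0.002,0,0,0,255],
    [-0.028,0.017,0.002,0,0,0,255],
    [-0.038,0.023,0.002,0,0,0,255],
    [-0.038,0.023,0.002,0,0,0,255],
    [-0.038,0.023,0.002,0,0,0,255]
  ]
}}

```text
time: 9.95
tool_pos: [0.5435, 0.142, 0.0545]
tool_rot: [0.0, 0.269, 0.963, 0.0]
contact_force: [-0.2, 0.6, 5.6]
gripper_width: 0.506
```

```bash
python3 look.py h plate_face:.052 pack_terminal:.051
```

```text
9.95 [0.5435 0.142  0.0545] [0.0001 0.269  0.9631 0.0005] [-0.2344  0.6489  5.5765] 0.5064947956448173 [ 0.1228  0.0805  1.8968  0.0009  1.1638 -0.9037]
plate_face [276.9, 183.8] 0.91 [0.5068 0.163  0.052 ]
pack_terminal [277.9, 201.5] 0.85 [0.5134 0.1594 0.051 ]
```

View pics/h.png

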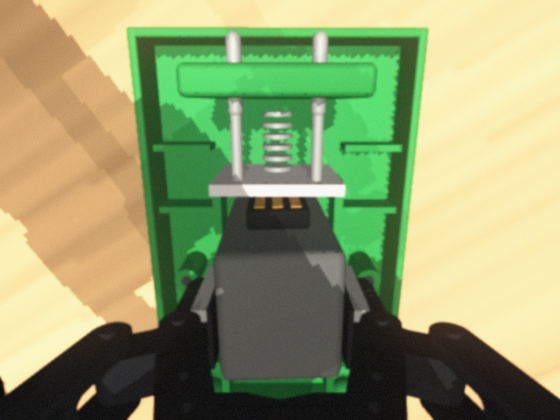

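Terminal (278,206) faces the plate (277,188) squarely with about 7 mm gap and the plate still free. Advancing 9 mm to make contact.

{"api": "step_arm", "payload": {
  "motion": [
    [-0.0034,0.0021,0,0,0,0,255],
    [-0.0068,0.0042,0,0,0,0,255],
    [-0.0103,0.0062,0,0,0,0,255],
    [-0.0137,0.0083,0,0,0,0,255],
    [-0.0154,0.0093,0,0,0,0,255],
    [-0.0154,0.0093,0,0,0,0,255],
    [-0.0154,0.0093,0,0,0,0,255]
  ]
}}

```text
time: 10.8
tool_pos: [0.5365, 0.1462, 0.0546]
tool_rot: [0.001, 0.269, 0.963, 0.0]
contact_force: [3.0, -2.9, 5.1]
gripper_width: 0.509
```

{"api": "step_arm", "payload": {
  "motion": [
    [-0.0017,0.001,0,0,0,0,255],
    [-0.0034,0.0021,0,0,0,0,255],
    [-0.0051,0.0031,0,0,0,0,255],
    [-0.0051,0.0031,0,0,0,0,255],
    [-0.0051,0.0031,0,0,0,0,255]
  ]
}}

```text
time: 11.3
tool_pos: [0.5345, 0.1474, 0.0546]
tool_rot: [0.002, 0.269, 0.963, 0.0]
contact_force: [5.0, -3.3, 4.1]
gripper_width: 0.507
```

```bash
cat > f.py <<'E'
from h import *
from plant import monitor
np.set_printoptions(precision=4,suppress=True)
s=monitor.state();u=np.array([-.8557,.5174]);p=s['tool_pos'][:2]-[.5412,.14265]
print('tcp_h',p@u, p@[-.5174,-.8557],'press',(p@u)-.0045,'F along',-s['contact_force'][:2]@u,s['contact_force'],s['ft_torque'])
E
python3 f.py; python3 look.py i plate_face:.052 pack_terminal:.051
```

```text
tcp_h 0.008250238342816747 -0.000601859320955086 press 0.0037502383428167476 F along 5.95569386498997 [ 4.9557 -3.3148  4.0691] [-0.5314 -1.0016 -0.1092]
11.3 [0.5345 0.1474 0.0546] [0.0016 0.2691 0.9631 0.0002] [ 4.9557 -3.3148  4.0691] 0.5073357260617836 [ 0.1354  0.0622  1.9159 -0.001   1.1604 -0.8901]
plate_face [276.0, 202.1] 0.73 [0.504  0.1642 0.052 ]
```

View pics/i.png

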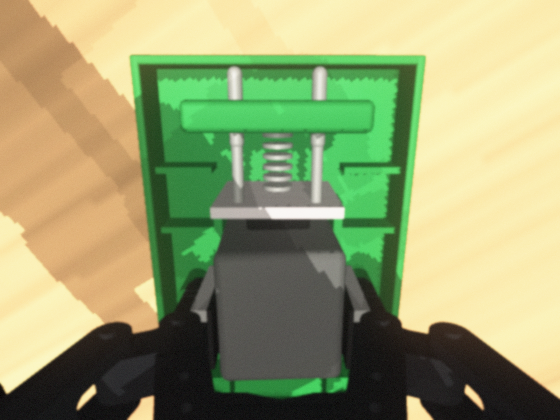

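Contact made: the plate is moved ~3–4 mm (face now at (277,211)), pushing force ~6 N including floor friction. Continuing 6 mm with slightly less down-press.

{"api": "step_arm", "payload": {
  "motion": [
    [-0.0017,0.001,0.001,0,0,0,255],
    [-0.0034,0.0021,0.001,0,0,0,255],
    [-0.0051,0.0031,0.001,0,0,0,255],
    [-0.0068,0.0042,0.001,0,0,0,255],
    [-0.0086,0.0052,0.001,0,0,0,255],
    [-0.0103,0.0062,0.001,0,0,0,255],
    [-0.0103,0.0062,0.001,0,0,0,255],
    [-0.0103,0.0062,0.001,0,0,0,255]
  ]
}}

```text
time: 12.25
tool_pos: [0.5297, 0.1502, 0.0547]
tool_rot: [0.002, 0.269, 0.963, 0.0]
contact_force: [8.2, -3.8, 1.5]
gripper_width: 0.508
```

```bash
python3 f.py; python3 look.py j plate_face:.052;python3 -c "
from plant import eyes;import cv2
for c,r in (('scene',(170,290,210,350)),('side',(170,280,220,350))):
    i=eyes.grab_frame(c)['pixels'][r[0]:r[1],r[2]:r[3],::-1];cv2.imwrite('pics/j_%s.png'%c,cv2.resize(i,None,fx=4,fy=4,interpolation=cv2.INTER_CUBIC))"; python3 f.py
```

```text
tcp_h 0.013730373664683432 -0.000559436134344561 press 0.009230373664683433 F along 8.966678950445669 [ 8.2083 -3.755   1.5189] [-0.6255 -1.4005 -0.0804]
12.25 [0.5297 0.1502 0.0547] [0.0023 0.2692 0.9631 0.0001] [ 8.2083 -3.755   1.5189] 0.5082177438518374 [ 0.142   0.0526  1.9257 -0.0018  1.1589 -0.883 ]
plate_face [279.5, 203.8] 0.83 [0.5006 0.1678 0.052 ]
tcp_h 0.013732727316010595 -0.0005881201621954445 press 0.009232727316010596 F along 9.452947283223303 [ 8.4162 -4.3511  0.8364] [-0.6052 -1.3778 -0.1088]
```

View pics/j.png

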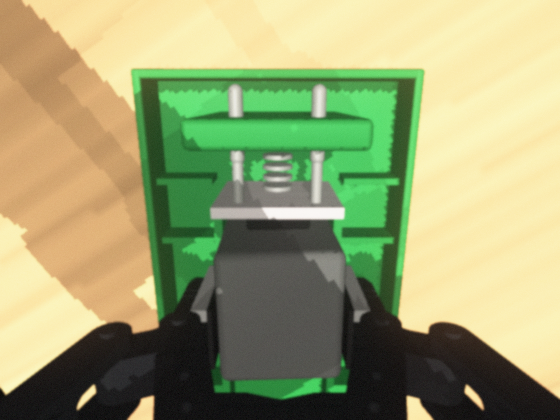

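View pics/j_scene.png

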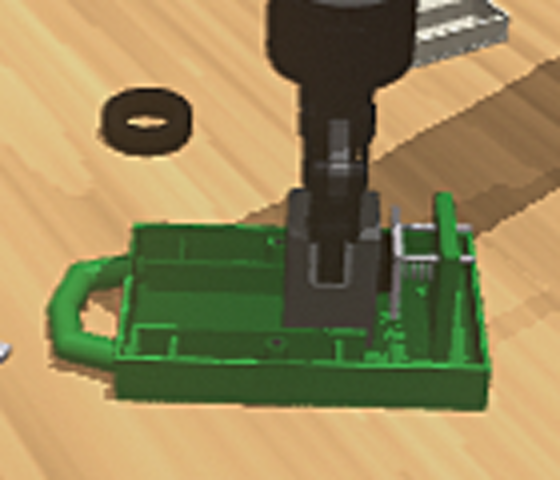

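```bash
cat > pl.py <<'E'
from h import *; import pickle,sys
np.set_printoptions(precision=4,suppress=True)
u=np.array([-.8557,.5174])
for k in sys.argv[1:]:
    cam=pickle.load(open(k+'.pkl','rb'));g=cv2.cvtColor(cv2.imread(f'pics/{k}.png'),cv2.COLOR_BGR2GRAY).astype(float)
    out=[]
    for c in (222,332) if 0 else (262,278,295):
        col=cv2.GaussianBlur(g,(5,1),0)[:,c];r=np.arange(100,235);d=np.diff(col[100:235])
        i=d.argmin(); w=slice(max(i-2,0),i+3); v=100+.5+(np.arange(len(d))[w]*-d[w]).sum()/(-d[w]).sum()
        X=onz(cam,(c,v),.074);out.append((round(v,1),(X[:2]-[.5412,.14265])@u))
    cb=[onz(cam,(278,v),.074) for v in ()]
    print(k,out)
E
python3 pl.py g h i j
```

```text
g [(np.float64(129.4), np.float64(0.04022070160434883)), (np.float64(129.4), np.float64(0.0402242118971511)), (np.float64(129.4), np.float64(0.04022059752738837))]
h [(np.float64(196.6), np.float64(0.040324732370702145)), (np.float64(196.5), np.float64(0.04035577959218964)), (np.float64(196.5), np.float64(0.04034502692609786))]
i [(np.float64(218.4), np.float64(0.04314437000885653)), (np.float64(218.8), np.float64(0.04302360439670963)), (np.float64(218.8), np.float64(0.04303424987759548))]
j [(np.float64(218.7), np.float64(0.04855199963597741)), (np.float64(219.2), np.float64(0.0483850587098931)), (np.float64(219.1), np.float64(0.0483848338268236))]
```

Subpixel edge of the plate: unpressed at 40.3 mm (two views agree), now 48.4 mm, so ~8.1 mm pressed. About 3 mm more to half travel.

{"api": "step_arm", "payload": {
  "motion": [
    [-0.0017,0.001,-0.0002,0,0,0,255],
    [-0.0034,0.0021,-0.0004,0,0,0,255],
    [-0.0051,0.0031,-0.0004,0,0,0,255],
    [-0.0051,0.0031,-0.0004,0,0,0,255],
    [-0.0051,0.0031,-0.0004,0,0,0,255],
    [-0.0051,0.0031,-0.0004,0,0,0,255]
  ]
}}

```text
time: 13.05
tool_pos: [0.5278, 0.1515, 0.0547]
tool_rot: [0.003, 0.269, 0.963, 0.0]
contact_force: [9.6, -5.4, 0.3]
gripper_width: 0.507
```

```bash
python3 f.py; python3 look.py k; python3 pl.py k; python3 f.py
```

```text
tcp_h 0.016062008282632826 -0.0005959860085449887 press 0.011562008282632825 F along 10.97892821199018 [ 9.5669 -5.3972  0.3385] [-0.7775 -1.5741 -0.1009]
13.05 [0.5278 0.1515 0.0547] [0.003  0.2691 0.9631 0.    ] [ 9.5669 -5.3972  0.3385] 0.5066560935062249 [ 0.1452  0.0483  1.9301 -0.0026  1.1576 -0.8796]
k [(np.float64(219.2), np.float64(0.05074713696293623)), (np.float64(219.5), np.float64(0.050635313068248276)), (np.float64(219.4), np.float64(0.05064516551014137))]
tcp_h 0.01606427513429904 -0.000593474848032459 press 0.01156427513429904 F along 10.5633878179911 [ 9.4015 -4.8676  1.2583] [-0.7443 -1.6486 -0.0764]
```

```bash
python3 - <<'E'
from h import *
from plant import monitor
s=monitor.state();q=s['tool_rot'];R=Rn.from_quat([q[1],q[2],q[3],q[0]]).as_matrix()
u=np.array([-.8557,.5174,0]);print(R[:,2],'fwd comp of down axis deg',np.degrees(R[:,2]@u),np.degrees(R[:,2]@[-.5174,-.8557,0]),'yaw',np.degrees(np.arctan2(R[1,0],R[0,0])))
print('corr rotvec', np.cross(R[:,2],[0,0,-1]))
E
python3 -c "
import cv2;i=cv2.imread('pics/k.png')[170:400,180:380];cv2.imwrite('pics/k_z.png',cv2.resize(i,None,fx=2.6,fy=2.6))"
python3 -c "
from plant import eyes;import cv2
for c,r in (('scene',(170,290,210,350)),('side',(170,280,220,350))):
    i=eyes.grab_frame(c)['pixels'][r[0]:r[1],r[2]:r[3],::-1];cv2.imwrite('pics/k_%s.png'%c,cv2.resize(i,None,fx=4,fy=4,interpolation=cv2.INTER_CUBIC))"
```

```text
[ 0.00584926 -0.001579   -0.99998165] fwd comp of down axis deg -0.3335865575578593 -0.09598520301720703 yaw 148.7730185686023
corr rotvec [0.001579   0.00584926 0.        ]
```

View pics/k_side.png

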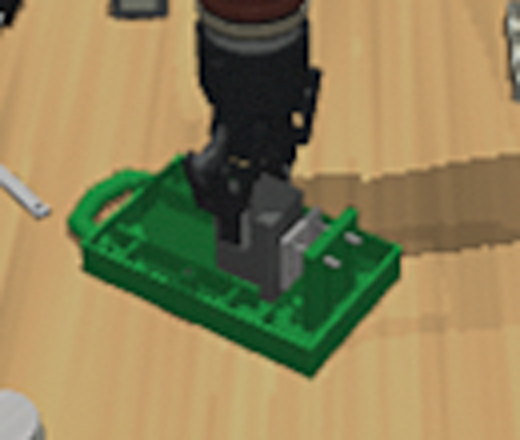

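View pics/k_scene.png

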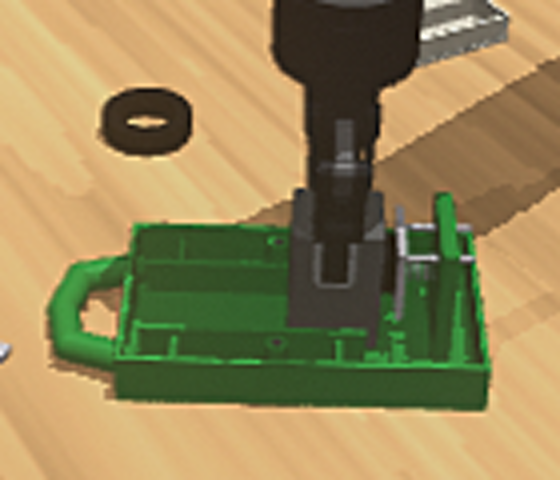

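View pics/k_z.png

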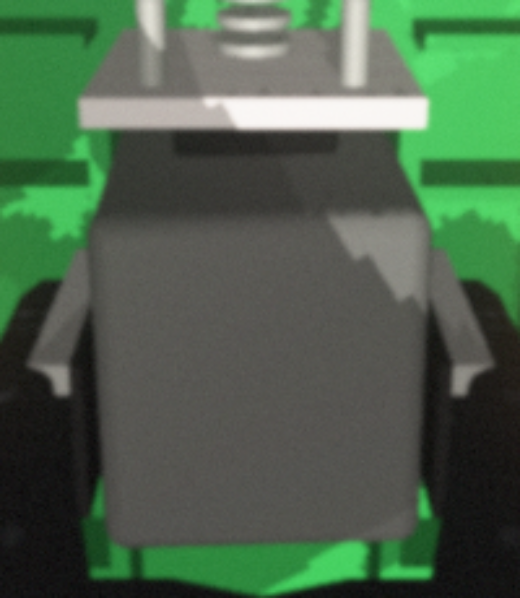

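The pack stands between the rails against the plate in all three views, upright within 0.33° (the arm yields slightly). I'll trim out that tilt, hold, and recheck.

{"api": "step_arm", "payload": {
  "motion": [
    [-0.0003,0.0002,-0.0002,0.0005,0.002,0,255],
    [-0.0006,0.0004,-0.0004,0.001,0.004,0,255],
    [-0.0006,0.0004,-0.0004,0.001,0.004,0,255],
    [-0.0006,0.0004,-0.0004,0.001,0.004,0,255],
    [-0.0006,0.0004,-0.0004,0.001,0.004,0,255],
    [-0.0006,0.0004,-0.0004,0.001,0.004,0,255],
    [-0.0006,0.0004,-0.0004,0.001,0.004,0,255],
    [-0.0006,0.0004,-0.0004,0.001,0.004,0,255]
  ]
}}

```text
time: 14.0
tool_pos: [0.5278, 0.1515, 0.0547]
tool_rot: [0.0, 0.269, 0.963, -0.0]
contact_force: [9.6, -6.5, 0.8]
gripper_width: 0.508
```

```bash
python3 f.py; python3 look.py l; python3 pl.py l; python3 f.py
```

```text
tcp_h 0.016011191637059295 -0.0006119028382860429 press 0.011511191637059295 F along 11.557104467818352 [ 9.6017 -6.4571  0.8268] [-0.8385 -1.8358 -0.1238]
14.0 [0.5278 0.1515 0.0547] [ 0.0004  0.2691  0.9631 -0.0001] [ 9.6017 -6.4571  0.8268] 0.5083649168100409 [ 0.1442  0.0515  1.927  -0.0006  1.1625 -0.8815]
l [(np.float64(218.6), np.float64(0.050771136478975014)), (np.float64(219.1), np.float64(0.05057042899246976)), (np.float64(219.1), np.float64(0.05057577082564143))]
tcp_h 0.01598530033963289 -0.0006369131228884644 press 0.011485300339632888 F along 11.970954646353785 [10.4603 -5.837   0.4114] [-0.8343 -1.8361 -0.0734]
```

```bash
python3 -c "
from plant import manip,monitor
print(manip.job_done(), monitor.state()['time'])"; python3 f.py
```

```text
the job is handed in; nothing more can be done
the job is handed in; nothing more can be done
the job is handed in; nothing more can be done
```

The tall pack is standing upright on the bay floor, terminal block facing the contact plate. The arm is still gripping it and pressing it in to about half travel. I handed the job in at about 14 s.

| Last check | Result |
|---|---|
| Plate travel, from the plate's edge in the wrist camera | about 10.3 mm, or about 9.3 N from the spring |
| Plate travel, from the arm's position | about 11.5 mm, or about 10.4 N |
| Wrist force along the bay | 11.6–12.0 N, which includes some floor friction |
| Yaw, pack to bay | about 0.1° |
| Tilt | under 0.1° after trimming out 0.3° that built up while pushing |
| Floor contact | gripper at the same height as at first touch, with a small upward force |

The two travel readings disagree by about 1 mm, which is within the 2 mm camera calibration. Both are close to the 11 mm half travel, and the largest is well short of bottoming out at 22 mm. I didn't touch any of the other things on the bench. I did not measure their positions again at the end. I also took no picture after the handover.

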